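# Fit the spring retaining clip on the drive spindle

## Task

Pinch the spring retaining clip by its two upright eyes so that it spreads, slip it over the spindle of the drive stand, press the sprung pulley down with it to its stop without forcing it, and let go so that the clip contracts fully into the spindle's groove and holds the pulley down. Leave everything else on the table alone.

Things in the scene. Friction and masses are not known exactly. Their poses are not given: they have to be found in the camera images.
- clip_mid (a point): Middle of the brass and steel spring clip lying flat on the dark slab: half-way between its two upright eyes, 30 mm above its underside. z up; the eyes face each other along y. Relaxed it is 64 mm over the outer faces of the eyes, 50 mm fully spread; 35 mm along x. Two loop plates, stacked, 8 mm thick together. This point is fixed to the lower plate: up to 7 mm off the middle when spread.
- clip_eye (a point): Centre of the lower (brass) plate's eye, 34 mm above the clip's underside, at the clip's -y end; its twin (steel) is opposite. Each is an upright tab 5 mm thick, up to 20 mm wide along x, top 44 mm above the underside. Pinching the tabs together moves the crossed jaws apart: 4 N starts it, 8 N reaches the hard stop, so grip with 20 N or more. Spread, it clears a 20 mm shaft by about 2 mm all round.
- clip_jaw (a joint): How far the clip is spread, in m: 0 relaxed, 0.014 fully spread; its spring closes it when let go. Closed round the bottom of the groove it reads about 0.002; closed on the full shaft, or with one jaw only in the groove, 0.005 or more. The clip weighs about 0.1 kg.
- drive_stand: Drive stand fixed to the table: grey round foot 92 mm across, origin at the centre of its underside, z up along the axis of its steel spindle, which is 20 mm thick with a chamfered tip. Round the spindle is an aluminium pulley, 42 mm across, on a spring (2 N to start it down, 4 N after 9 mm, where it meets a hard stop). More than 25 N on the stand damages it.
- groove_lowest (a point): Point on the spindle's axis 58 mm above the foot's underside. The spindle's height setting is unknown: the groove's lower edge is 0 to 24 mm above this point. The groove is 13 mm in diameter, 10 mm high; 22 mm of full shaft above it, then the tip. The pulley's top rests 9 mm above the groove's lower edge; at its stop it is level with that edge, and a clip lying on it is in line with the groove.
- timer: Green kitchen timer, 62 mm across, 40 mm high, origin at its underside. To be left alone.
- pastry_brush: Flat pastry brush 200 x 42 x 14 mm, lying. To be left alone.
- tape_roll: Roll of tape, 104 mm across, 25 mm high, lying. To be left alone.
- cutter_ring_1: Steel ring cutter, 46 mm across, 30 mm high. To be left alone.
- offset_spatula: Offset spatula with wooden handle, 278 x 41 x 28 mm, lying. To be left alone.
Not all that is in view belongs to the job. There is more than one size of the drive_stand; the one meant has the size given above.

How it is judged:
By the outcome, as a careful person would: the job done as asked, in the order asked, and still so for the second after the job is handed in, with the robot touching nothing.
It also fails if it takes over 38 s, if anything falls off the work surface, if the arm or the gripper's body presses on something with over 40 N, if the wrist force passes 120 N, or if a joint passes its speed limit or range.

## Robot

A 6-joint arm with a two-finger parallel gripper is mounted at the origin on a cart in front of the work surface, level with it; the furniture and walls round the work are solid. World frame = base frame: x ahead of the robot, y to its left, z up, the work surface at z = 0. Lengths are in m, angles in rad, forces in N, time in s.
With the tool pointing down it reaches from about 0.325 to 0.85 m from the base axis. Payload 15.5 kg.
Tool frame: the origin (TCP) lies midway between the tips of the shut fingers; the grasp point (between the pads) lies grip_point_offset behind it (grip_point_offset is the distance from the TCP to the grasp point, in m); z points along the fingers, y is the line along which they close (so a half turn about z gives the same grasp; the last joint's range is limited). The gripper opens to 91 mm and grips with 3 to 60 N. Pads are 32 mm wide; open, the fingers measure 118 mm over their backs; the gripper's body (76 mm by 178 mm) begins 60 mm behind the grasp point.
Start: joints at [-1.2, 0.494, 1.345, -0, 1.302, -0.096], TCP at [0.281, -0.558, 0.214] pointing down, gripper open.
Joint ranges: [-2.91, 2.91], [-0.82, 2.16], [0.22, 2.67], [-1.22, 4.37], [0.12, 2.79], [-3.08, 3.08]. Speed limits (rad/s): [1.89, 1.89, 2.57, 3.01, 3.01, 3.01].

## Interface

Orientations are given as a unit quaternion [w, x, y, z].
In Python, from plant import * gives the robot as it stands.
- The arm moves only by the tool apply_moves, never from a script. Its arguments are lists of equal length, an entry for each row: "offset": the shift along the tool's x, y, z in m, a list of three; "turn": the turn about the tool's z in rad. In form: {"offset": [[tx, ty, tz], ...], "turn": [turn, ...]}. A call has 1 to 12 rows; each row shifts and turns the commanded pose from where the row before left it, along the tool's axes as they then stand; what a row does not reach is not made up. A row lasts 1/12 s, in which the tool goes at most 41.7 mm and 7.16 degrees, less where a joint would pass 70% of its speed; a pose out of reach is approached as far as the arm can. A call is refused whole if a number of a shift passes 0.0417 or a number of a turn 0.125, either way. A call with a gripper value outside its range is refused whole. "gripper" is the opening in per cent of the stroke, from 0 (shut) to 100 (fully open), set as the call begins (left out, the last holds). The fingers move at their own pace and stop on an object; the grip force is fixed at half the most. Time passes only in rows, so rows that do not move let the fingers close. It gives the time, the measured TCP pose, the force, the opening and the grip force at its end, in the units of the state.
- sense(): the state, without advancing time (a new reading comes with each control period).
- grab_frame(name): name is "scene" or "side" or "wrist"; returns a dict with "image" (384x512x3 uint8, red, green, blue), "depth" (384x512 float32, m along the optical axis (not along the pixel's ray), 0 where there is no reading), "mtx" (3x3 intrinsics, pixels), "eye" and "orientation" of the camera in the world. Camera axes: x right, y up, looking along -z (the intrinsics and any distortion apply to the point x, -y, -z); pixel columns grow to the right and rows downward; lengths in m; the calibration is good to about 2 mm. A picture is of the moment at which its call begins.
- close_job(): hands the job in; it is judged then, once.
The state is a dict: "t": time; "q": joint angles; "joint_vel": joint speeds; "joint_efforts": joint torques, N m; "tcp_pos": TCP position; "eef_rot": TCP orientation; "wrist_force": force on the tool from outside, world axes, zero at the start; "moment": the same for the moment, N m; "width": finger opening in m; "grasp_force": force on a finger pad.
Only numpy, scipy, OpenCV 4.12 (cv2) and the standard library are available. Lean on these libraries where they do the work, as an engineer would, in place of code of your own. Each camera call takes 0.05 s, during which the arm holds its last target. There are 200 camera calls.

## Working session

There is one attempt and no reset: what is moved stays moved. The work goes in short steps, Python scripts to look and compute and a tool call to move; the robot and the scene stay as the last step left them, time stands still between calls to the robot, and variables do not carry over. Pictures are saved under pics/ and viewed, at most 10 in all, crops included, and the job is handed in when it is done.

Besides the shell and the picture viewer there is one more tool, called after "Call:" by a JSON object that holds its "name" and its "arguments". apply_moves: Moves the arm, as the interface text tells. Its arguments: {"type":"object","properties":{"offset":{"type":"array","items":{"type":"array","items":{"type":"number"}}},"turn":{"type":"array","items":{"type":"number"}},"gripper":{"type":"number"}},"required":["offset","turn"]}

```bash
mkdir -p pics
cat > h.py <<'E'
from plant import *
import numpy as np, cv2
from scipy.spatial.transform import Rotation as R
def rot(q): return R.from_quat([q[1],q[2],q[3],q[0]]).as_matrix()
def cloud(f):
    d=f["depth"]; K=np.array(f["mtx"]); v,u=np.mgrid[:d.shape[0],:d.shape[1]]
    x=(u-K[0,2])/K[0,0]*d; y=(v-K[1,2])/K[1,1]*d
    P=np.stack([x,-y,-d],-1)@rot(f["orientation"]).T+np.array(f["eye"])
    P[d==0]=np.nan
    return P
def save(f,n,crop=None,s=1):
    im=f["image"][:,:,::-1]
    if crop: im=im[crop[1]:crop[3],crop[0]:crop[2]]
    cv2.imwrite("pics/"+n,cv2.resize(im,None,fx=s,fy=s,interpolation=cv2.INTER_CUBIC))
E
python3 - <<'E'
from h import *
import pickle
s=sense(); print(s)
fs={n:grab_frame(n) for n in("scene","side","wrist")}
pickle.dump(fs,open("f0.pkl","wb"))
for n in fs: print(n,fs[n]["eye"],fs[n]["mtx"],[k for k in fs[n]])
cv2.imwrite("pics/a.png",cv2.resize(np.hstack([fs["scene"]["image"],fs["side"]["image"]])[:,:,::-1],(800,300)))
save(fs["scene"],"scene.png",None,1.56)
save(fs["side"],"side.png",None,1.56)
E
```

```text
{'t': 0.0, 'q': array([-1.19948859e+00,  4.94177346e-01,  1.34615079e+00, -7.73767958e-06,
        1.30250610e+00, -9.54933645e-02]), 'joint_vel': array([ 0.00118781, -0.00103751, -0.00126355,  0.00037107,  0.0001927 ,
       -0.00113571]), 'joint_efforts': array([-1.93633008e-03, -8.78828645e+01, -3.81849432e+01,  7.06484844e-02,
        5.33896079e-02, -1.16124393e-04]), 'tcp_pos': array([ 0.28113046, -0.5577616 ,  0.21333524]), 'eef_rot': array([-6.14383362e-04,  9.72885092e-01,  2.31288157e-01, -8.90346756e-05]), 'wrist_force': array([ 0.02152745,  0.36538507, -0.58810858]), 'moment': array([-0.01223953,  0.00575061,  0.01235497]), 'grasp_force': 0.0, 'width': 0.09144924083952408}
scene [-0.35496673 -0.70622638  0.82712569] [[451.75566532   0.         257.94725633]
 [  0.         451.75566532 197.10892569]
 [  0.           0.           1.        ]] ['image', 'depth', 'mtx', 'eye', 'orientation']
side [0.20044998 1.05943625 0.6595339 ] [[385.06186488   0.         255.5830013 ]
 [  0.         385.06186488 188.13222736]
 [  0.           0.           1.        ]] ['image', 'depth', 'mtx', 'eye', 'orientation']
wrist [ 0.34971984 -0.52368227  0.38394045] [[337.02229101   0.         250.93449658]
 [  0.         337.02229101 195.35035184]
 [  0.           0.           1.        ]] ['image', 'depth', 'mtx', 'eye', 'orientation']
```

View pics/scene.png

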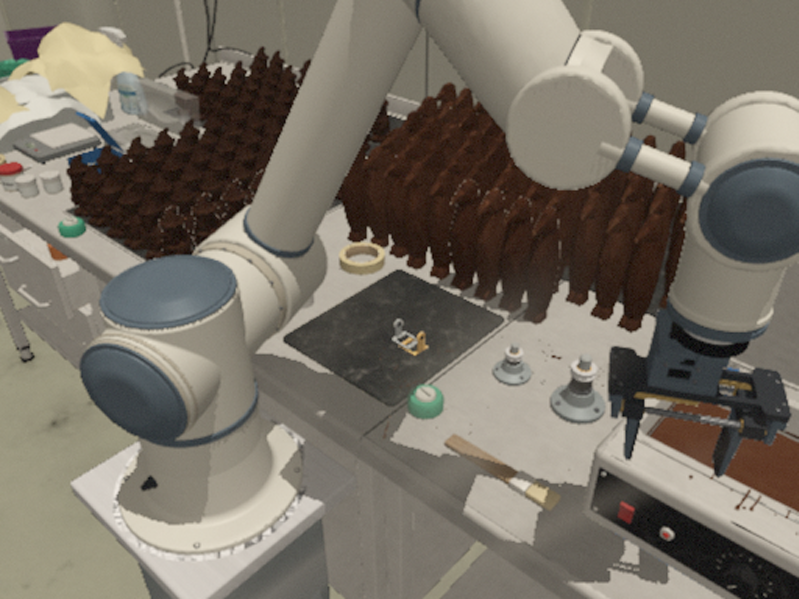

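View pics/side.png

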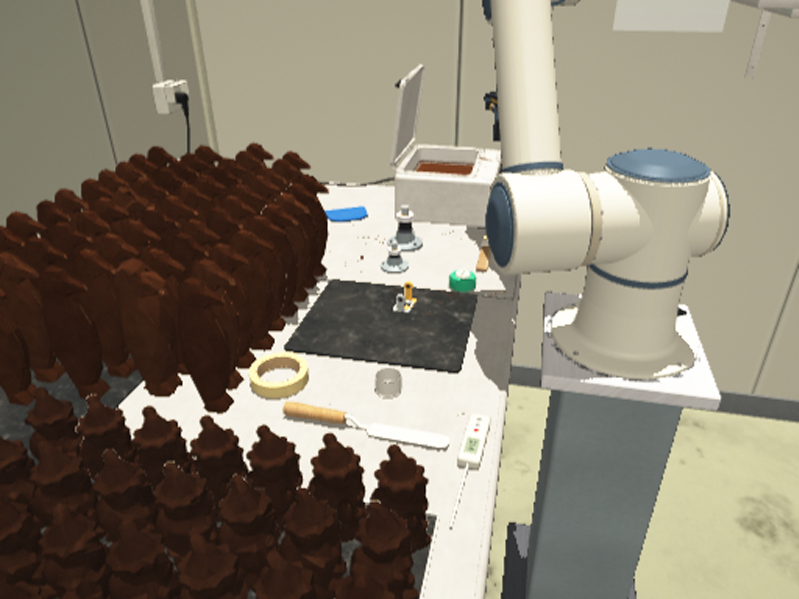

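The scene view shows the clip at display pixel (408,340), with its grey eye at (398,327) and brass eye at (422,340). There are two stands: a small one at (512,370) and a larger one at (579,390). I'll measure both feet.

Run:
```python
from h import *
import pickle
fs=pickle.load(open("f0.pkl","rb"))
f=fs["scene"];P=cloud(f)
def circ(p):
    A=np.c_[2*p[:,:2],np.ones(len(p))]; c=np.linalg.lstsq(A,(p[:,:2]**2).sum(1),rcond=None)[0]
    return c[:2],2*np.sqrt(c[2]+c[:2]@c[:2])
for n,sc in(("scene",((495,340,535,388),(548,345,612,425))),("side",((378,238,412,275),(388,203,428,254)))):
  P=cloud(fs[n])
  for b in sc:
    b=[int(x/1.5625) for x in b]; p=P[b[1]:b[3],b[0]:b[2]].reshape(-1,3); p=p[np.isfinite(p).all(1)]
    print(n,b,"table z",np.round(np.percentile(p[:,2],[2,10]),4))
    for lo in np.arange(0.004,0.13,0.006):
        q=p[(p[:,2]>lo)&(p[:,2]<lo+.006)]
        if len(q)>4: print(round(lo,3),len(q),q[:,:2].min(0).round(3),q[:,:2].max(0).round(3), *[np.round(x,4) for x in circ(q)])
for n,b in(("scene",(380,310,435,365)),("side",(385,275,425,318))):
    P=cloud(fs[n]); im=fs[n]["image"]; b=[int(x/1.5625) for x in b]
    p=P[b[1]:b[3],b[0]:b[2]].reshape(-1,3); c=im[b[1]:b[3],b[0]:b[2]].reshape(-1,3).astype(int)
    print(n,"slab z",np.nanmedian(p[:,2]))
    for m,t in((c[:,0]-c[:,2]>60,"brass"),((c.min(1)>110)&(c[:,0]-c[:,2]<40),"steel")):
        q=p[m]; 
        for lo in np.arange(0,0.06,0.008):
            w=q[(q[:,2]>lo)&(q[:,2]<lo+.008)]
            if len(w): print(t,round(lo,3),len(w),w.mean(0).round(4),w.min(0).round(3),w.max(0).round(3))
s=cv2.resize(fs["scene"]["image"][190:280,230:400,::-1],None,fx=4.6,fy=4.6,interpolation=cv2.INTER_CUBIC)
cv2.imwrite("pics/crop.png",s)
```

```text
scene [316, 217, 342, 248] table z [-0.0044 -0.0029]
0.004 125 [ 0.468 -0.234] [ 0.539 -0.169] [ 0.5042 -0.2011] 0.0592
0.01 81 [ 0.476 -0.232] [ 0.525 -0.175] [ 0.5033 -0.2016] 0.0444
0.016 25 [ 0.485 -0.224] [ 0.508 -0.187] [ 0.4994 -0.204 ] 0.0289
0.022 33 [ 0.487 -0.218] [ 0.516 -0.184] [ 0.5037 -0.2012] 0.0317
0.028 28 [ 0.488 -0.219] [ 0.511 -0.188] [ 0.5032 -0.2022] 0.0255
0.034 12 [ 0.488 -0.214] [ 0.503 -0.186] [ 0.5024 -0.1999] 0.0245
0.04 22 [ 0.488 -0.217] [ 0.514 -0.19 ] [ 0.5045 -0.2013] 0.0274
0.046 46 [ 0.489 -0.217] [ 0.52  -0.186] [ 0.5052 -0.2009] 0.0243
0.052 12 [ 0.497 -0.216] [ 0.506 -0.199] [ 0.5007 -0.2073] 0.0106
0.058 7 [ 0.497 -0.208] [ 0.503 -0.198] [ 0.5029 -0.2012] 0.011
0.064 16 [ 0.496 -0.208] [ 0.511 -0.195] [ 0.5035 -0.2013] 0.0113
scene [350, 220, 391, 272] table z [-0.0043 -0.0029]
0.004 123 [ 0.46  -0.379] [ 0.549 -0.286] [ 0.5074 -0.3327] 0.0866
0.01 262 [ 0.462 -0.377] [ 0.55 -0.29] [ 0.507  -0.3333] 0.0718
0.016 81 [ 0.472 -0.373] [ 0.529 -0.3  ] [ 0.5065 -0.3331] 0.0542
0.022 41 [ 0.481 -0.357] [ 0.509 -0.31 ] [ 0.5067 -0.3329] 0.046
0.028 33 
[... 4512 characters left out ...]
  0.0445] [ 0.429 -0.047  0.041] [ 0.447 -0.037  0.048]
brass 0.048 5 [ 0.4381 -0.0405  0.0491] [ 0.432 -0.044  0.048] [ 0.443 -0.038  0.051]
steel 0.0 41 [ 0.4699 -0.1237  0.0017] [ 0.426 -0.175  0.   ] [ 0.517 -0.005  0.008]
steel 0.008 20 [ 0.4413 -0.0078  0.0132] [ 0.424 -0.064  0.008] [0.462 0.017 0.016]
steel 0.016 18 [0.4379 0.0126 0.0185] [ 0.424 -0.02   0.016] [0.458 0.024 0.024]
steel 0.024 11 [0.4425 0.0187 0.0278] [0.436 0.016 0.024] [0.45  0.021 0.031]
steel 0.032 10 [0.4433 0.0177 0.0355] [0.433 0.013 0.033] [0.451 0.021 0.04 ]
steel 0.04 8 [0.441  0.0168 0.0447] [0.433 0.014 0.041] [0.45  0.019 0.048]
steel 0.048 2 [0.442  0.0158 0.0509] [0.441 0.015 0.05 ] [0.443 0.017 0.051]
```

View pics/crop.png

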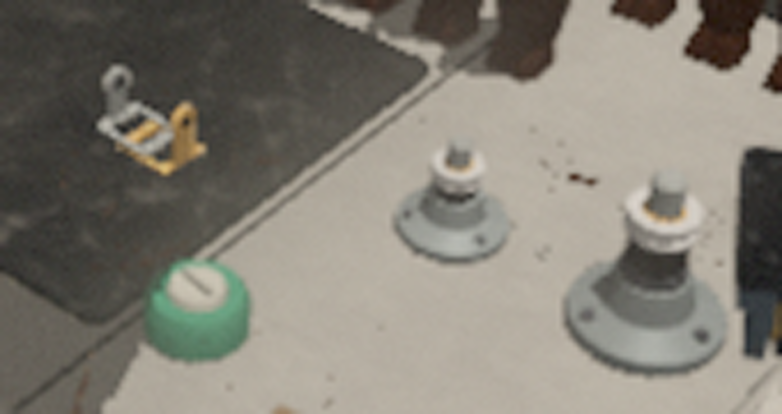

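The crop shows the large stand's foot at crop (645,310), measuring about 90 mm, so it fits 92 mm. The small one at (452,220) is about 70 mm. The large stand is the one meant, with its axis near (0.507,-0.333), pulley top z≈0.085 and tip ≈0.11. The clip's middle is near (0.439,-0.012), with brass at the -y end.

Run:
```python
from h import *
import pickle
print(grip_point_offset)
fs=pickle.load(open("f0.pkl","rb"))
P=cloud(fs["side"]).reshape(-1,3)
m=(P[:,2]>0.1)&(P[:,0]>0.3)&(P[:,0]<0.8)
for y in np.arange(-0.7,0.15,0.05):
    q=P[m&(P[:,1]>y)&(P[:,1]<y+.05)]
    if len(q): print(round(y,2),len(q),q.min(0).round(3),q.max(0).round(3))
```

```text
0.0188
-0.7 257 [ 0.3 -0.7  0.1] [ 0.583 -0.65   0.385]
-0.65 305 [ 0.3  -0.65  0.1 ] [ 0.588 -0.6    0.385]
-0.6 325 [ 0.3   -0.6    0.113] [ 0.588 -0.55   0.529]
-0.55 267 [ 0.3   -0.55   0.134] [ 0.588 -0.501  0.564]
-0.5 973 [ 0.304 -0.5    0.1  ] [ 0.581 -0.45   0.555]
-0.45 24 [ 0.316 -0.45   0.1  ] [ 0.554 -0.447  0.142]
-0.35 14 [ 0.501 -0.338  0.101] [ 0.795 -0.303  0.238]
-0.3 124 [ 0.739 -0.297  0.169] [ 0.797 -0.271  0.24 ]
-0.25 183 [ 0.738 -0.241  0.165] [ 0.799 -0.209  0.241]
-0.2 112 [ 0.752 -0.174  0.164] [ 0.8   -0.152  0.238]
-0.15 371 [ 0.639 -0.149  0.1  ] [ 0.796 -0.1    0.24 ]
-0.1 554 [ 0.3 -0.1  0.1] [ 0.8   -0.052  0.591]
-0.05 428 [ 0.64  -0.05   0.101] [ 0.8   -0.     0.241]
0.0 430 [0.641 0.    0.1  ] [0.8  0.05 0.24]
0.05 611 [0.64 0.05 0.1 ] [0.799 0.1   0.24 ]
0.1 683 [0.639 0.1   0.1  ] [0.8   0.15  0.241]
```

Call:
{"name": "apply_moves", "arguments": {"offset": [[0,0,-0.01],[0,0,-0.01],[0,0,0],[0,0,0]], "turn": [0.12,0.12,0.12,0.107]}}

```text
t: 0.48
tcp_pos: [0.2814, -0.5583, 0.2343]
eef_rot: [0.0, 1.0, -0.003, 0.0]
wrist_force: [0.2, -0.4, -0.1]
width: 0.0915
grasp_force: 0.0
```

Call:
{"name": "apply_moves", "arguments": {"offset": [[0.012,-0.039,0],[0.012,-0.039,0],[0.012,-0.039,0],[0.012,-0.039,0],[0.012,-0.039,0],[0.012,-0.039,0],[0.012,-0.039,0],[0.012,-0.039,0],[0.012,-0.039,0],[0.012,-0.039,0],[0.012,-0.039,0],[0.012,-0.039,0]], "turn": [0,0,0,0,0,0,0,0,0,0,0,0]}}

```text
t: 1.48
tcp_pos: [0.4254, -0.0882, 0.234]
eef_rot: [0.0, 1.0, -0.0, 0.0]
wrist_force: [1.6, 0.5, 0.3]
width: 0.0911
grasp_force: 0.0
```

Call:
{"name": "apply_moves", "arguments": {"offset": [[0.007,-0.035,0],[0.005,-0.035,0.01],[0,0,0.02],[0,0,0],[0,0,0],[0,0,0]], "turn": [0,0,0,0,0,0]}}

```text
t: 1.98
tcp_pos: [0.4375, -0.021, 0.2045]
eef_rot: [0.0, 1.0, -0.001, 0.0]
wrist_force: [0.5, -0.2, -0.2]
width: 0.0912
grasp_force: 0.0
```

Run:
```python
from h import *
import pickle
s=sense(); print(s["t"],s["tcp_pos"],s["eef_rot"])
f=grab_frame("wrist"); pickle.dump(f,open("w1.pkl","wb")); save(f,"w1.png",None,1.5)
print(f["eye"],f["orientation"])
P=cloud(f); im=f["image"].astype(int)
box=(abs(P[...,0]-.439)<.05)&(abs(P[...,1]+.012)<.06)
for t,m in(("brass",im[...,0]-im[...,2]>60),("steel",(im.min(-1)>110)&(im[...,0]-im[...,2]<40))):
    for lo,hi in((.004,.009),(.009,.014),(.014,.02),(.02,.035),(.035,.046),(.046,.058)):
        w=P[box&m&(P[...,2]>lo)&(P[...,2]<hi)]
        if len(w): print(t,lo,len(w),w.mean(0).round(4),w.min(0).round(4),w.max(0).round(4))
print("slab",np.nanpercentile(P[box&(im.max(-1)<70)][:,2],[10,50,90]))
```

```text
1.9833 [ 0.43751699 -0.02097932  0.20449897] [ 1.04307284e-04  9.99999838e-01 -5.57211105e-04  4.05088270e-05]
[ 0.51426097 -0.02140023  0.37502638] [-0.69988845  0.09666661 -0.09727426  0.70096322]
brass 0.004 30 [ 0.4456 -0.0348  0.0078] [ 0.3908 -0.0692  0.0058] [0.4781 0.0111 0.0087]
brass 0.009 375 [ 0.4404 -0.0217  0.0114] [ 0.422  -0.0441  0.0092] [ 0.4581 -0.      0.0139]
brass 0.014 10 [ 0.4462 -0.0333  0.0173] [ 0.4411 -0.0437  0.0145] [ 0.4548 -0.0039  0.0199]
brass 0.02 23 [ 0.4413 -0.0403  0.027 ] [ 0.4323 -0.0441  0.0201] [ 0.4466 -0.0388  0.0346]
brass 0.035 13 [ 0.4467 -0.0418  0.0423] [ 0.4426 -0.0442  0.0357] [ 0.448  -0.0395  0.0458]
brass 0.046 87 [ 0.4391 -0.0416  0.0498] [ 0.4303 -0.0439  0.0462] [ 0.4478 -0.039   0.0531]
steel 0.004 54 [ 0.418  -0.0265  0.0074] [ 0.3965 -0.0714  0.0056] [0.4878 0.0473 0.0089]
steel 0.009 9 [ 0.4367 -0.0123  0.0133] [ 0.4007 -0.0483  0.0091] [0.4563 0.0128 0.014 ]
steel 0.014 372 [ 0.4415 -0.0064  0.0156] [ 0.4233 -0.0244  0.014 ] [0.459  0.0166 0.0176]
steel 0.046 19 [0.4447 0.0165 0.051 ] [0.4405 0.0151 0.0487] [0.4492 0.018  0.0529]
slab [0.00840156 0.29982479 0.32111783]
```

View pics/w1.png

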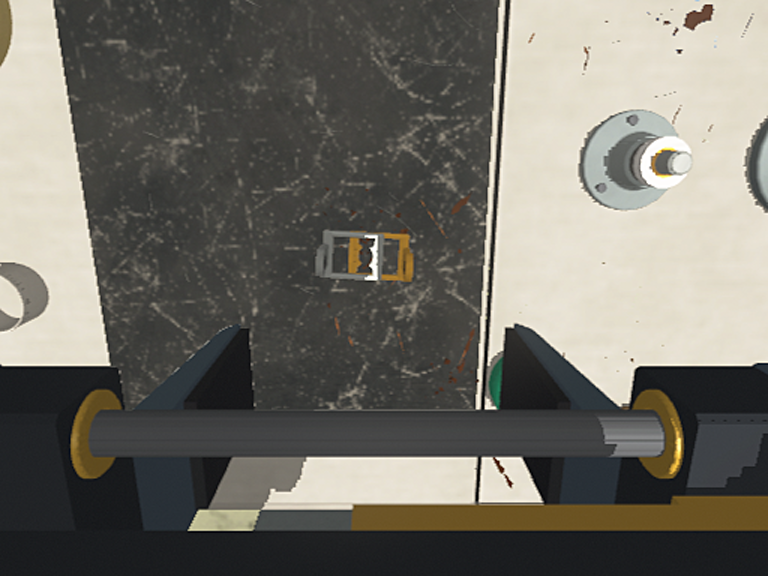

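The wrist view shows the clip at display (365,255), square to the tool, with brass at the right (-y) end. Its heights (slab 7–8 mm, eye tops 52 mm) agree with the given sizes. I'll go down onto it.

Call:
{"name": "apply_moves", "arguments": {"offset": [[0.0025,-0.008,0.01],[0,0,0.03],[0,0,0.03],[0,0,0.03],[0,0,0.03],[0,0,0.02],[0,0,0.01],[0,0,0.01],[0,0,0.005],[0,0,0],[0,0,0],[0,0,0]], "turn": [0.03,0,0,0,0,0,0,0,0,0,0,0]}}

```text
t: 3.03
tcp_pos: [0.4404, -0.0126, 0.0297]
eef_rot: [0.0, 1.0, -0.015, 0.001]
wrist_force: [0.1, -0.3, 0.1]
width: 0.0913
grasp_force: 0.0
```

Run:
```python
from h import *
s=sense(); print(s["tcp_pos"],s["wrist_force"])
f=grab_frame("wrist"); P=cloud(f); im=f["image"].astype(int)
box=(abs(P[...,0]-.439)<.03)&(abs(P[...,1]+.012)<.04)
for t,m in(("brass",im[...,0]-im[...,2]>60),("steel",(im.min(-1)>90)&(im[...,0]-im[...,2]<40))):
    for lo,hi in((.008,.014),(.014,.02),(.02,.045),(.045,.058)):
        w=P[box&m&(P[...,2]>lo)&(P[...,2]<hi)]
        if len(w): print(t,lo,len(w),w.mean(0).round(4),w.min(0).round(4),w.max(0).round(4))
```

```text
[ 0.4404267  -0.01255642  0.02965665] [ 0.08204307 -0.33217994  0.10882363]
brass 0.008 1401 [ 0.4411 -0.0221  0.0112] [ 0.419 -0.045  0.008] [0.4595 0.0052 0.0139]
brass 0.014 69 [ 0.4416 -0.0401  0.0169] [ 0.428  -0.0445  0.014 ] [ 0.4466 -0.0178  0.0199]
brass 0.02 306 [ 0.4428 -0.0409  0.0326] [ 0.4313 -0.0447  0.0201] [ 0.4485 -0.0391  0.0448]
brass 0.045 329 [ 0.4414 -0.0419  0.0494] [ 0.4319 -0.045   0.0451] [ 0.4475 -0.0391  0.0525]
steel 0.008 233 [ 0.4404 -0.0091  0.0114] [ 0.4119 -0.0491  0.008 ] [0.4689 0.0247 0.014 ]
steel 0.014 1786 [ 0.442  -0.0057  0.0154] [ 0.4225 -0.026   0.014 ] [0.4595 0.0185 0.0199]
steel 0.02 141 [0.4497 0.0153 0.0338] [ 0.4308 -0.039   0.0201] [0.4523 0.0184 0.045 ]
steel 0.045 350 [0.4445 0.0163 0.0495] [0.4344 0.0137 0.0451] [0.4515 0.0195 0.0529]
```

Call:
{"name": "apply_moves", "arguments": {"offset": [[0.001,0,0.005],[0,0,0.003],[0,0,0],[0,0,0]], "turn": [0.02,0,0,0]}}

```text
t: 3.42
tcp_pos: [0.4407, -0.0121, 0.0208]
eef_rot: [-0.0, 1.0, -0.025, -0.0]
wrist_force: [-0.6, -0.0, 0.5]
width: 0.0913
grasp_force: 0.0
```

Call:
{"name": "apply_moves", "arguments": {"offset": [[0,0,0],[0,0,0],[0,0,0],[0,0,0],[0,0,0],[0,0,0],[0,0,0],[0,0,0]], "turn": [0,0,0,0,0,0,0,0], "gripper": 0}}

```text
t: 4.08
tcp_pos: [0.441, -0.0123, 0.0211]
eef_rot: [0.0, 1.0, -0.025, 0.0]
wrist_force: [0.0, -2.8, 6.2]
width: 0.0495
grasp_force: 30.0
```

Call:
{"name": "apply_moves", "arguments": {"offset": [[0,0,-0.005],[0,0,-0.015],[0,0,-0.03],[0,0,-0.03],[0,0,-0.04],[0,0,-0.03],[0,0,0],[0,0,0]], "turn": [0,0,0,0,0,0,0,0]}}

```text
t: 4.75
tcp_pos: [0.4416, -0.0123, 0.1724]
eef_rot: [0.0, 1.0, -0.025, 0.002]
wrist_force: [0.0, -0.1, -2.0]
width: 0.0491
grasp_force: 30.0
```

Run:
```python
from h import *
import pickle
s=sense(); T=s["tcp_pos"];print(T,s["wrist_force"],s["moment"],s["width"])
f=grab_frame("wrist"); pickle.dump(f,open("w2.pkl","wb")); save(f,"w2.png",None,1.5)
P=cloud(f)-T; P=P@rot(s["eef_rot"]); im=f["image"].astype(int)
box=(abs(P[...,0])<.03)&(abs(P[...,1])<.0245)
for lo in np.arange(-.04,.03,.006):
    w=P[box&(P[...,2]>lo)&(P[...,2]<lo+.006)]
    if len(w)>5: print(lo.round(3),len(w),w.mean(0).round(4),w.min(0).round(4),w.max(0).round(4))
```

```text
[ 0.44160188 -0.01225465  0.17242655] [ 0.01846444 -0.0812397  -1.96055147] [0.06143658 0.01662914 0.01399238] 0.04910308983979146
-0.034 249 [ 0.0028  0.0006 -0.0294] [-0.0003 -0.0244 -0.0312] [ 0.0072  0.0244 -0.028 ]
-0.028 312 [ 0.0058 -0.0005 -0.0254] [-0.0033 -0.0245 -0.028 ] [ 0.0094  0.0245 -0.022 ]
-0.022 152 [ 0.0052 -0.0008 -0.0196] [-0.0068 -0.0245 -0.022 ] [ 0.0096  0.0244 -0.0161]
-0.016 128 [ 0.0026  0.0002 -0.0126] [-0.008  -0.0243 -0.0158] [ 0.0078  0.0244 -0.01  ]
-0.01 155 [ 0.0037 -0.0008 -0.007 ] [-0.0074 -0.0245 -0.01  ] [ 0.0079  0.0241 -0.004 ]
-0.004 127 [ 0.0035  0.0002 -0.0009] [-0.0075 -0.0243 -0.0039] [0.0079 0.0243 0.002 ]
0.002 2101 [0.0007 0.0006 0.0057] [-0.0186 -0.0245  0.0021] [0.0172 0.0244 0.008 ]
0.008 965 [ 0.0013 -0.0018  0.01  ] [-0.0185 -0.024   0.008 ] [0.0172 0.0243 0.0138]
```

View pics/w2.png

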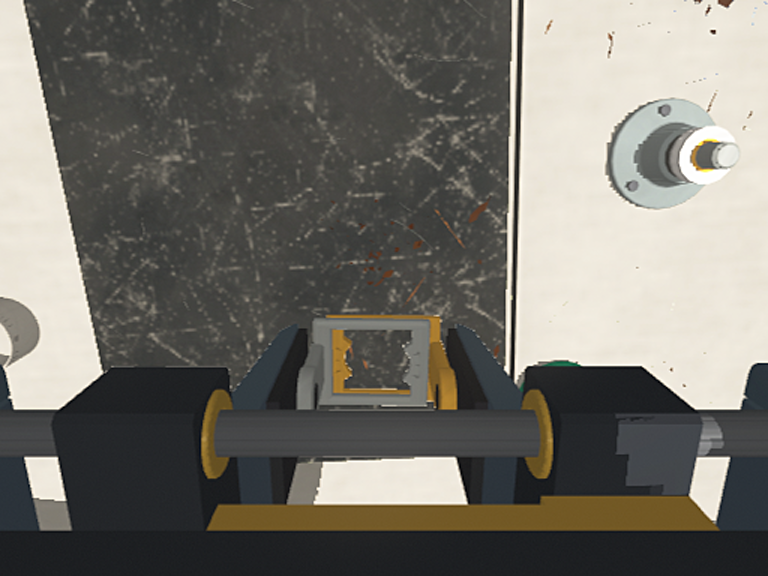

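The view shows the clip held square and spread between the pads, with its hole centred near display (378,360). Next I move to just short of the stand and measure the spindle with the same camera.

Call:
{"name": "apply_moves", "arguments": {"offset": [[0,0,-0.015],[0,0.02,-0.005],[0,0.04,0],[0,0.04,0],[0,0.04,0],[0,0.04,0],[0,0.04,0],[0,0.04,0],[0,0.03,0],[0.005,0.02,0],[0,0.01,0],[0,0,0]], "turn": [-0.05,0,0,0,0,0,0,0,0,0,0,0]}}

```text
t: 5.8
tcp_pos: [0.4452, -0.3333, 0.1892]
eef_rot: [-0.001, 1.0, -0.001, -0.001]
wrist_force: [-0.1, 0.0, -1.6]
width: 0.0496
grasp_force: 30.0
```

Call:
{"name": "apply_moves", "arguments": {"offset": [[0,0,0],[0,0,0],[0,0,0],[0,0,0]], "turn": [0,0,0,0]}}

```text
t: 6.13
tcp_pos: [0.4458, -0.3311, 0.1909]
eef_rot: [-0.0, 1.0, 0.0, -0.0]
wrist_force: [-0.1, -0.3, -1.3]
width: 0.0497
grasp_force: 30.0
```

Run:
```python
from h import *
import pickle
s=sense(); T=s["tcp_pos"];print(s["t"],T,s["eef_rot"],s["wrist_force"],s["width"])
f=grab_frame("wrist"); pickle.dump(f,open("w3.pkl","wb")); save(f,"w3.png",None,1.5)
P=cloud(f)
def circ(p):
    A=np.c_[2*p[:,:2],np.ones(len(p))]; c=np.linalg.lstsq(A,(p[:,:2]**2).sum(1),rcond=None)[0]
    return c[:2],2*np.sqrt(c[2]+c[:2]@c[:2])
near=np.hypot(P[...,0]-.507,P[...,1]+.333)<.05
for lo in np.arange(0.002,0.13,0.004):
    q=P[near&(P[...,2]>lo)&(P[...,2]<lo+.004)]
    if len(q)>8: print(round(lo,3),len(q),((q.max(0)+q.min(0))/2).round(4)[:2],(q.max(0)-q.min(0)).round(4)[:2],q[:,2].mean().round(4),*[np.round(x,4) for x in circ(q)])
# clip
R_=rot(s["eef_rot"]); C=(P-T)@R_
w=C[(abs(C[...,0])<.03)&(abs(C[...,1])<.0245)&(C[...,2]>.002)&(C[...,2]<.008)]
print(w.min(0),w.max(0),np.median(w,0))
```

```text
6.1333 [ 0.44580343 -0.33106664  0.19094015] [-1.56128843e-04  9.99999877e-01  4.58584436e-04 -1.06067384e-04] [-0.06042195 -0.32286865 -1.33893021] 0.049653731123784114
0.006 328 [ 0.5103 -0.3327] [0.0911 0.0911] 0.0092 [ 0.5102 -0.3328] 0.0892
0.01 2025 [ 0.5099 -0.333 ] [0.0895 0.0895] 0.012 [ 0.5103 -0.3327] 0.0802
0.014 1691 [ 0.5105 -0.3345] [0.0768 0.0772] 0.0157 [ 0.5099 -0.3328] 0.0647
0.018 163 [ 0.5118 -0.3331] [0.0662 0.0575] 0.0191 [ 0.5091 -0.3326] 0.0542
0.022 41 [ 0.5221 -0.3315] [0.0252 0.0477] 0.0242 [ 0.51   -0.3327] 0.0496
0.026 38 [ 0.524  -0.3315] [0.0193 0.0451] 0.028 [ 0.51   -0.3328] 0.0482
0.03 35 [ 0.5235 -0.3291] [0.02   0.0398] 0.0317 [ 0.5099 -0.3328] 0.0471
0.034 22 [ 0.5281 -0.3297] [0.0089 0.0306] 0.0359 [ 0.5099 -0.3328] 0.0455
0.082 1526 [ 0.5099 -0.3332] [0.0408 0.041 ] 0.0847 [ 0.5099 -0.333 ] 0.0329
0.086 62 [ 0.509  -0.3327] [0.0365 0.0397] 0.0863 [ 0.5095 -0.333 ] 0.0314
0.102 83 [ 0.5101 -0.3327] [0.0195 0.0193] 0.1054 [ 0.51  -0.333] 0.0182
0.106 471 [ 0.5098 -0.3331] [0.0188 0.0185] 0.1075 [ 0.5102 -0.333 ] 0.0128
[-0.01841831 -0.02417852  0.00203163] [0.01739636 0.02442941 0.00799839] [0.00257139 0.0037269  0.00572572]
```

View pics/w3.png

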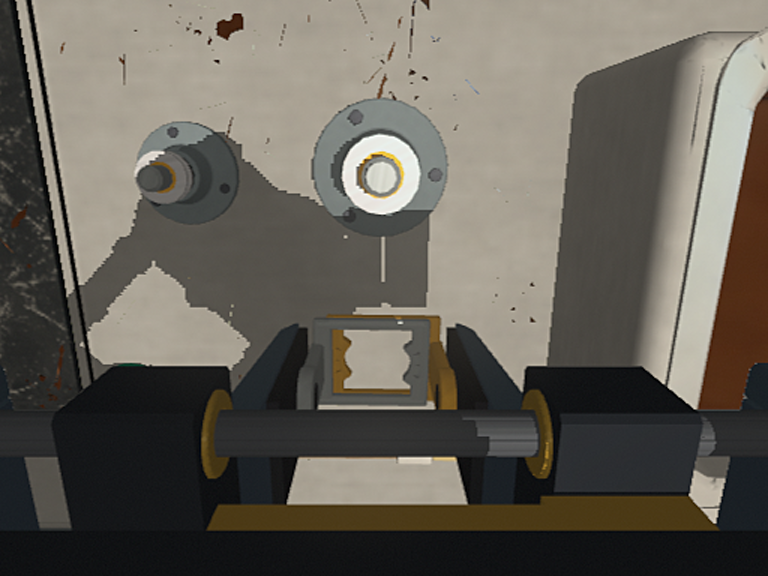

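The view shows the target spindle at display (382,177) and the clip hole at (378,360). The axis is at (0.510,-0.333), pulley top 0.085 and tip 0.108, which agrees with the geometry given: groove's lower edge near 0.076. I'll move over it and check through the hole.

Call:
{"name": "apply_moves", "arguments": {"offset": [[0.02,0.002,0],[0.025,0,0],[0.02,0,0.005],[0,0,0.02],[0,0,0.02],[0,0,0.01],[0,0,0],[0,0,0],[0,0,0],[0,0,0]], "turn": [0,0,0,0,0,0,0,0,0,0]}}

```text
t: 7.02
tcp_pos: [0.5112, -0.3346, 0.1372]
eef_rot: [0.001, 1.0, -0.0, 0.001]
wrist_force: [-0.0, 0.5, -0.3]
width: 0.0494
grasp_force: 30.0
```

Run:
```python
from h import *
import pickle
s=sense(); T=s["tcp_pos"];print(s["t"],T,s["wrist_force"],s["width"])
f=grab_frame("wrist"); pickle.dump(f,open("w4.pkl","wb")); save(f,"w4.png",(180,180,320,300),5)
P=cloud(f); C=(P-T)@rot(s["eef_rot"])
b=(abs(C[...,0])<.03)&(abs(C[...,1])<.03)
tip=C[b&(P[...,2]>.098)&(P[...,2]<.112)]; print("tip",len(tip),tip.min(0).round(4),tip.max(0).round(4),tip.mean(0).round(4))
top=C[b&(C[...,2]>.003)&(C[...,2]<.0075)]; print("clip",top.min(0).round(4),top.max(0).round(4))
for r in range(225,262,3):
    print(r,[(u,*C[r,u].round(4)) for u in range(205,300) if b[r,u] and C[r,u,2]>.003 and C[r,u,2]<.0135][:1], "jaw y:",np.round([C[r,u,1] for u in range(222,284) if C[r,u,2]>.003 and C[r,u,2]<.0135],3)[[0,-1]] if any((C[r,222:284,2]>.003)&(C[r,222:284,2]<.0135)) else "")
```

```text
7.0167 [ 0.51124821 -0.33462383  0.13716712] [-0.04080929  0.53893305 -0.28250068] 0.04940088662681169
tip 556 [-0.0112 -0.0116  0.0273] [0.0086 0.0081 0.0388] [-0.002  -0.0016  0.03  ]
clip [-0.0185 -0.0243  0.003 ] [0.0174 0.0249 0.0075]
225 [(208, np.float64(0.0096), np.float64(-0.0238), np.float64(0.0063))] jaw y: [-0.016  0.018]
228 [(209, np.float64(0.0079), np.float64(-0.0233), np.float64(0.0062))] jaw y: [-0.016  0.018]
231 [(211, np.float64(0.0073), np.float64(-0.0218), np.float64(0.003))] jaw y: [-0.016  0.018]
234 [(215, np.float64(0.004), np.float64(-0.0201), np.float64(0.0067))] jaw y: [-0.016  0.018]
237 [(215, np.float64(0.0026), np.float64(-0.02), np.float64(0.0057))] jaw y: [-0.016  0.018]
240 [(215, np.float64(0.0011), np.float64(-0.02), np.float64(0.005))] jaw y: [-0.017  0.018]
243 [(215, np.float64(-0.0003), np.float64(-0.0199), np.float64(0.004))] jaw y: [-0.016  0.018]
246 [(216, np.float64(-0.0027), np.float64(-0.0196), np.float64(0.0053))] jaw y: [-0.017  0.018]
249 [(215, np.float64(-0.0041), np.float64(-0.0201), np.float64(0.0043))] jaw y: [-0.017  0.018]
252 [(215, np.float64(-0.0058), np.float64(-0.0201), np.float64(0.0041))] jaw y: [-0.017  0.018]
255 [(215, np.float64(-0.0075), np.float64(-0.0201), np.float64(0.0037))] jaw y: [-0.017  0.019]
258 [(215, np.float64(-0.0107), np.float64(-0.0205), np.float64(0.0064))] jaw y: [-0.017  0.019]
261 [(214, np.float64(-0.0121), np.float64(-0.021), np.float64(0.0053))] jaw y: [-0.017  0.019]
```

View pics/w4.png

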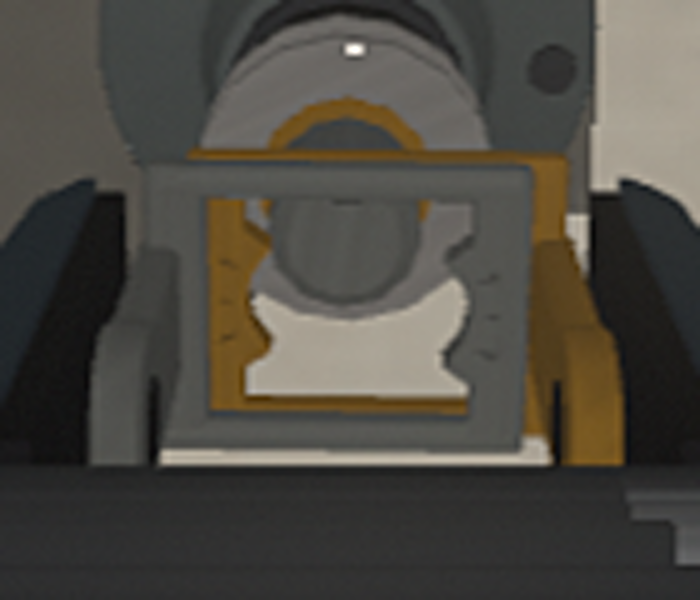

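Through the hole, the spindle tip (crop (347,240)) sits left of the hole's centre (crop (360,300), the view is slanted). In the tool frame the spindle is at (-1.3,-1.8) mm and the hole at about (-0.6,+0.4) mm. I'll correct that and lower to just above the tip.

Call:
{"name": "apply_moves", "arguments": {"offset": [[-0.0007,-0.0019,0],[0,0,0.005],[0,0,0.004],[0,0,0],[0,0,0],[0,0,0]], "turn": [0,0,0,0,0,0]}}

```text
t: 7.57
tcp_pos: [0.5101, -0.3323, 0.1268]
eef_rot: [-0.0, 1.0, -0.0, -0.0]
wrist_force: [0.4, 0.2, -1.3]
width: 0.0494
grasp_force: 30.0
```

Run:
```python
from h import *
s=sense(); T=s["tcp_pos"];print(s["t"],T,s["wrist_force"],s["width"])
f=grab_frame("wrist"); save(f,"w5.png",(180,180,320,300),5)
P=cloud(f); C=(P-T)@rot(s["eef_rot"])
b=(abs(C[...,0])<.03)&(abs(C[...,1])<.03)
tip=C[b&(P[...,2]>.1)&(P[...,2]<.112)]; print("tip",len(tip),tip.min(0).round(4),tip.max(0).round(4),"T+",(tip.min(0)+tip.max(0))/2)
# jaws: per row the clip's inner edges round the spindle
for x0 in np.arange(-.009,.0101,.003):
    q=C[b&(abs(C[...,0]-x0)<.0015)&(C[...,2]>.003)&(C[...,2]<.0135)]
    print(x0.round(3),"jaws",q[q[:,1]<0][:,1].max().round(4),q[q[:,1]>0][:,1].min().round(4))
```

```text
7.5667 [ 0.51010347 -0.33229742  0.12681899] [ 0.40374265  0.20047638 -1.2794191 ] 0.0493672074037256
tip 714 [-0.0094 -0.009   0.0176] [0.0077 0.0107 0.0267] T+ [-0.00084624  0.00082297  0.02216369]
-0.009 jaws -0.0103 0.0105
-0.006 jaws -0.0102 0.0099
-0.003 jaws -0.0119 0.0116
0.0 jaws -0.0126 0.0127
0.003 jaws -0.0112 0.0109
0.006 jaws -0.01 0.0099
0.009 jaws -0.0123 0.0127
```

View pics/w5.png

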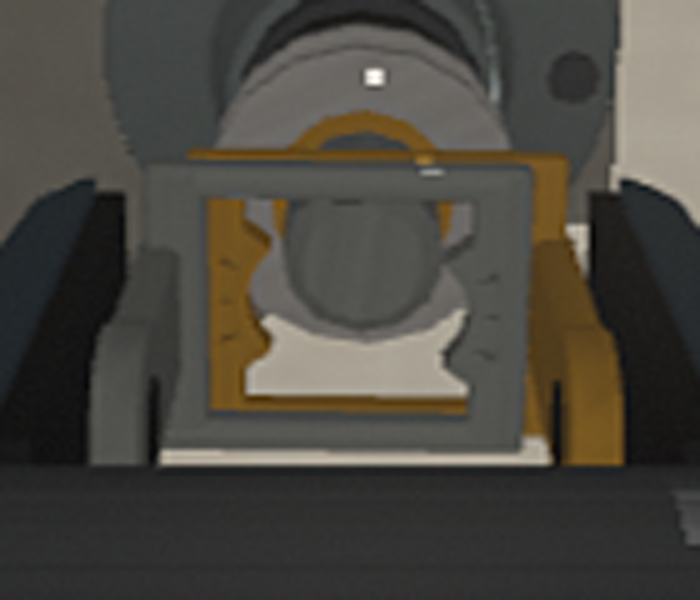

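The spindle is now nearly centred: jaws centre y=0, spindle y=+0.8 mm, x matches. I'll correct 0.7 mm and go down over it.

Call:
{"name": "apply_moves", "arguments": {"offset": [[0,0.0007,0],[0,0,0.004],[0,0,0.004],[0,0,0.004],[0,0,0.004],[0,0,0],[0,0,0]], "turn": [0,0,0,0,0,0,0]}}

```text
t: 8.2
tcp_pos: [0.5099, -0.3328, 0.1105]
eef_rot: [-0.0, 1.0, -0.0, -0.0]
wrist_force: [0.8, 0.8, -1.3]
width: 0.0493
grasp_force: 30.0
```

Call:
{"name": "apply_moves", "arguments": {"offset": [[0,0,0.004],[0,0,0.004],[0,0,0.002],[0,0,0],[0,0,0],[0,0,0]], "turn": [0,0,0,0,0,0]}}

```text
t: 8.7
tcp_pos: [0.5102, -0.333, 0.101]
eef_rot: [0.0, 1.0, -0.0, 0.0]
wrist_force: [-0.1, -0.6, -0.9]
width: 0.0495
grasp_force: 30.0
```

Call:
{"name": "apply_moves", "arguments": {"offset": [[0,0,0.002],[0,0,0.002],[0,0,0.001],[0,0,0],[0,0,0],[0,0,0]], "turn": [0,0,0,0,0,0]}}

```text
t: 9.2
tcp_pos: [0.5103, -0.3332, 0.0961]
eef_rot: [0.0, 1.0, -0.0, 0.0]
wrist_force: [1.2, -1.0, 1.3]
width: 0.0494
grasp_force: 30.0
```

Call:
{"name": "apply_moves", "arguments": {"offset": [[0,0,0.002],[0,0,0.002],[0,0,0],[0,0,0],[0,0,0]], "turn": [0,0,0,0,0]}}

```text
t: 9.62
tcp_pos: [0.5101, -0.3331, 0.0919]
eef_rot: [0.0, 1.0, -0.0, 0.0]
wrist_force: [1.2, -0.9, 2.7]
width: 0.049
grasp_force: 30.0
```

Call:
{"name": "apply_moves", "arguments": {"offset": [[0,0,0.001],[0,0,0],[0,0,0],[0,0,0]], "turn": [0,0,0,0]}}

```text
t: 9.95
tcp_pos: [0.5101, -0.333, 0.0909]
eef_rot: [0.0, 1.0, -0.0, 0.0]
wrist_force: [0.4, -0.7, 2.3]
width: 0.0493
grasp_force: 30.0
```

Call:
{"name": "apply_moves", "arguments": {"offset": [[0,0,0.0005],[0,0,0.0005],[0,0,0],[0,0,0],[0,0,0]], "turn": [0,0,0,0,0]}}

```text
t: 10.37
tcp_pos: [0.5101, -0.3331, 0.0899]
eef_rot: [0.0, 1.0, -0.0, 0.0]
wrist_force: [0.5, -2.5, 3.8]
width: 0.0496
grasp_force: 30.0
```

Call:
{"name": "apply_moves", "arguments": {"offset": [[0,0,0.0005],[0,0,0],[0,0,0],[0,0,0]], "turn": [0,0,0,0]}}

```text
t: 10.7
tcp_pos: [0.5101, -0.333, 0.0894]
eef_rot: [0.0, 1.0, -0.0, 0.0]
wrist_force: [2.1, -2.1, 2.4]
width: 0.0491
grasp_force: 30.0
```

Call:
{"name": "apply_moves", "arguments": {"offset": [[0,0,0.0004],[0,0,0],[0,0,0],[0,0,0]], "turn": [0,0,0,0]}}

```text
t: 11.03
tcp_pos: [0.5102, -0.3331, 0.0892]
eef_rot: [0.0, 1.0, -0.0, 0.0]
wrist_force: [1.2, -0.3, 5.7]
width: 0.0498
grasp_force: 30.0
```

Call:
{"name": "apply_moves", "arguments": {"offset": [[0,0,0.0003],[0,0,0],[0,0,0],[0,0,0]], "turn": [0,0,0,0]}}

```text
t: 11.37
tcp_pos: [0.5102, -0.3331, 0.0891]
eef_rot: [0.0, 1.0, -0.0, 0.0]
wrist_force: [0.3, 0.1, 9.9]
width: 0.0491
grasp_force: 30.0
```

Run:
```python
from h import *
print([(grab_frame("wrist"),sense())[1]["wrist_force"].round(1).tolist() for _ in range(4)],sense()["tcp_pos"])
```

```text
[[-0.7, -0.3, 10.3], [0.3, -0.7, 9.5], [-0.2, -1.5, 9.4], [-0.3, -0.5, 10.2]] [ 0.51020958 -0.33307884  0.08913671]
```

At the hard stop: about 11 N net, clear of the 25 N limit. Let go.

Call:
{"name": "apply_moves", "arguments": {"offset": [[0,0,0],[0,0,0],[0,0,0],[0,0,0],[0,0,0],[0,0,0],[0,0,0],[0,0,0],[0,0,0],[0,0,0]], "turn": [0,0,0,0,0,0,0,0,0,0], "gripper": 100}}

```text
t: 12.4
tcp_pos: [0.5101, -0.333, 0.0887]
eef_rot: [-0.0, 1.0, -0.0, -0.0]
wrist_force: [0.7, -0.7, 0.2]
width: 0.0911
grasp_force: 0.0
```

Run:
```python
from h import *
s=sense(); T=s["tcp_pos"];print(s["t"],T,s["wrist_force"],s["width"])
f=grab_frame("wrist"); save(f,"w6.png",(160,160,340,295),4.4)
P=cloud(f); C=(P-T)@rot(s["eef_rot"])
b=(abs(C[...,0])<.025)&(abs(C[...,1])<.042)
for lo,hi in((-.036,-.028),(-.028,-.02),(-.02,-.005),(0,.004),(.004,.0085),(.0085,.013),(.013,.02)):
    w=C[b&(C[...,2]>lo)&(C[...,2]<hi)]
    if len(w): print(lo,len(w),w.min(0).round(4),w.max(0).round(4))
```

```text
12.4 [ 0.51009054 -0.33300729  0.08869988] [ 0.66600543 -0.68086021  0.2188324 ] 0.09112528776848383
-0.036 305 [-0.0005 -0.0308 -0.0321] [ 0.0075  0.0309 -0.028 ]
-0.028 420 [-0.0046 -0.0306 -0.028 ] [ 0.0096  0.0311 -0.02  ]
-0.02 1695 [-0.0079 -0.0306 -0.02  ] [ 0.0103  0.0307 -0.005 ]
0 251 [-0.017  -0.0308  0.0001] [0.0169 0.0305 0.004 ]
0.004 1758 [-0.0183 -0.0304  0.004 ] [0.0172 0.0308 0.0085]
0.0085 1688 [-0.0185 -0.0209  0.0085] [0.021  0.0304 0.013 ]
0.013 466 [-0.0157 -0.0204  0.013 ] [0.0209 0.0208 0.017 ]
```

View pics/w6.png

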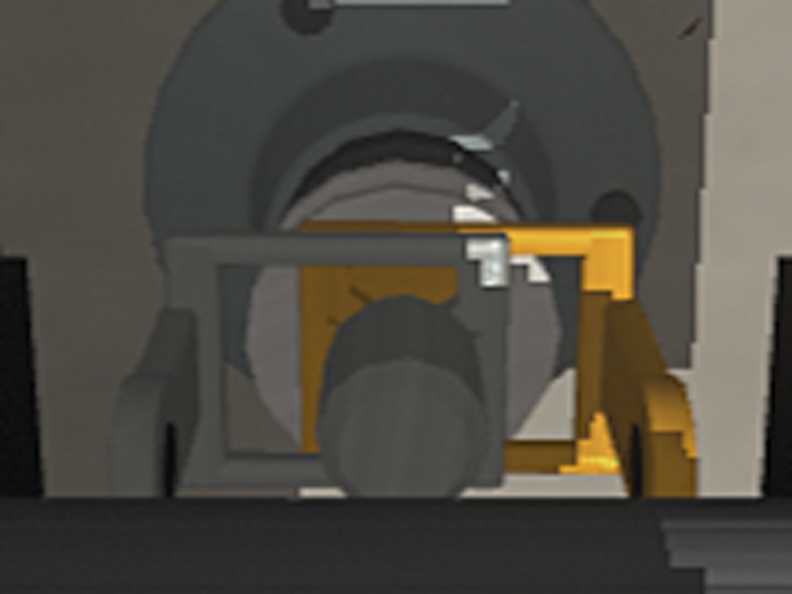

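The eyes now span about 61.9 mm, so the jaw reads about 0.002: the clip is fully in the groove. The picture shows both jaws under the full shaft at crop (405,400), with the clip flat on the pulley. I'll withdraw straight up and check.

Call:
{"name": "apply_moves", "arguments": {"offset": [[0,0,-0.004],[0,0,-0.01],[0,0,-0.02],[0,0,-0.03],[0,0,-0.03],[0,0,-0.03],[-0.03,0,-0.01],[-0.03,0,0],[0,0,0],[0,0,0],[0,0,0]], "turn": [0,0,0,0,0,0,0,0,0,0,0]}}

```text
t: 13.37
tcp_pos: [0.4505, -0.3332, 0.2235]
eef_rot: [0.0, 1.0, -0.0, 0.001]
wrist_force: [0.7, -0.1, -0.2]
width: 0.091
grasp_force: 0.0
```

Run:
```python
from h import *
s=sense(); print(s["t"],s["tcp_pos"],s["wrist_force"])
f=grab_frame("wrist"); P=cloud(f)-np.array([.51,-.333,0])
b=(abs(P[...,0])<.025)&(abs(P[...,1])<.042)
for lo in np.arange(.06,.13,.005):
    w=P[b&(P[...,2]>lo)&(P[...,2]<=lo+.005)]
    if len(w)>4: print(lo.round(3),len(w),w.min(0).round(4),w.max(0).round(4))
save(f,"w7.png",(170,60,340,190),4.5)
```

```text
13.3667 [ 0.45051067 -0.33323191  0.22349689] [ 0.71923978 -0.09712382 -0.15596239]
0.07 49 [-0.0196 -0.0201  0.0734] [0.0193 0.0208 0.075 ]
0.075 795 [-0.0205 -0.0295  0.075 ] [0.0202 0.0207 0.08  ]
0.08 946 [-0.0181 -0.0294  0.08  ] [0.0167 0.0299 0.085 ]
0.085 65 [-0.0175 -0.0272  0.085 ] [0.0158 0.0294 0.0889]
0.09 21 [-0.006  -0.026   0.0901] [0.01   0.0274 0.095 ]
0.095 22 [-0.0077 -0.0263  0.095 ] [0.0094 0.0263 0.0995]
0.1 39 [-0.0095 -0.0259  0.1007] [0.0095 0.0262 0.105 ]
0.105 440 [-0.0094 -0.0309  0.105 ] [0.0096 0.0262 0.11  ]
0.11 59 [-0.0106 -0.0305  0.1101] [0.009  0.0308 0.115 ]
0.115 252 [-0.0093 -0.031   0.115 ] [0.0083 0.031  0.12  ]
0.12 27 [-0.004 -0.03   0.12 ] [0.0038 0.0306 0.1214]
```

View pics/w7.png

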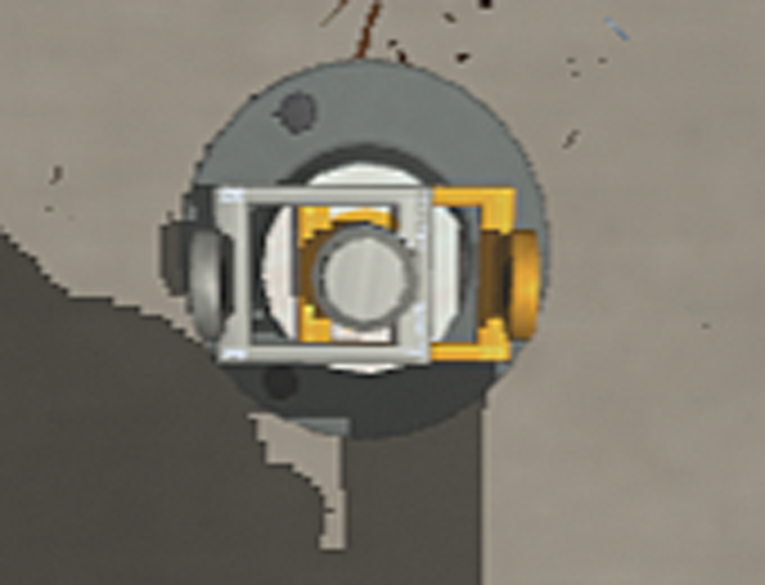

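The clip sits level round the spindle (crop (365,280)), 62 mm over the eyes. The pulley is held down at about 0.076. Handing in.

```bash
python3 -c "
from plant import *
print(close_job())"
```

```text
the job is handed in; nothing more can be done
None
```

The clip is contracted in the spindle's groove, about 62 mm over the eyes (jaw about 0.002), holding the pulley down at its stop; the press peaked near 11 N, it took about 13.5 s, I touched nothing else, and the job is handed in (no verdict was returned).

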